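# Shut the socket covers of a power strip with one brush of the fingertips

### The arm

A 6-joint arm with a two-finger parallel gripper is mounted at the origin on the work surface. World frame = base frame: x ahead of the robot, y to its left, z up, the work surface at z = 0. Lengths are in m, angles in rad, forces in N, time in s.
With the tool pointing down it reaches from about 0.35 to 0.975 m from the base axis. Payload 7.1 kg.
Tool frame: the origin (TCP) lies midway between the tips of the shut fingers; the grasp point (between the pads) lies 19 mm behind it; z points along the fingers, y is the line along which they close (so a half turn about z gives the same grasp; the last joint's range is limited). The gripper opens to 88 mm and grips with 3 to 60 N. Pads are 20 mm wide; open, the fingers measure 115 mm over their backs; the gripper's body (75 mm by 178 mm) begins 61 mm behind the grasp point.
Start: joints at [-1.223, 0.423, 1.63, -0, 1.089, -0.019], TCP at [0.224, -0.583, 0.223] pointing down, gripper open.
Joint ranges: [-3, 3], [-0.9, 2.11], [0.09, 2.58], [-1.31, 4.45], [0.11, 2.69], [-2.54, 2.54]. Speed limits (rad/s): [2.39, 2.39, 3.01, 3.14, 3.14, 3.14].

### API

Orientations are given as a unit quaternion [w, x, y, z].
In Python, from station import move_pose, movel, movej, command_gripper, wait, inverse_kinematics, read_camera, camera_info, MotionError, job_done, get_time, get_joint_pos, get_qvel, get_effort, get_tcp_pos, get_ee_rot, get_ft_force, get_ft_torque, get_grip_width, get_finger_force gives the robot as it stands. Calls block until the motion is done:
- move_pose(position, orientation): joint-space move of the TCP to a pose.
- movel(position, frame=None, v=0.15, until_force=None): straight line of the TCP; frame=None keeps the orientation; v is the mean speed in m/s. With until_force (N) it stops when the force on the tool has changed by that much, and returns True; else False.
- movej(angles): joint-space move.
- command_gripper(opening): opening from 0.0 (shut) to 1.0 (fully open); the grip force is fixed at half the most; returns when the fingers have stopped.
- wait(seconds).
- inverse_kinematics(position, orientation): joint angles nearest the present ones, or None.
- read_camera(name): name is "scene" or "top" or "wrist"; returns the picture (420x560x3 uint8, red, green, blue); there is no depth.
- camera_info(name): a dict with "intrinsics" (3x3 intrinsics, pixels), "dist" ([k1, k2, p1, p2, k3] as OpenCV has them; the pictures are not rectified), "T" (4x4, takes a point from camera to world coordinates); the wrist camera has in their place "tool_from_camera" (4x4, takes a point from camera to tool coordinates, whose origin is the TCP and whose axes are the flange's). Camera axes: x right, y up, looking along -z (the intrinsics and any distortion apply to the point x, -y, -z); pixel columns grow to the right and rows downward; lengths in m; the calibration is good to about 2 mm. A picture is of the moment at which its call begins: read the wrist's pose just before it. camera_info takes no time and is no camera call.
A pose or a line that the arm cannot do raises MotionError and nothing moves.
- job_done(): hands the job in; it is judged then, once.
Readings, each from a call of its own:
- get_time(): time.
- get_joint_pos(): joint angles.
- get_qvel(): joint speeds.
- get_effort(): joint torques, N m.
- get_tcp_pos(): TCP position.
- get_ee_rot(): TCP orientation.
- get_ft_force(): force on the tool from outside, world axes, zero at the start.
- get_ft_torque(): the same for the moment, N m.
- get_grip_width(): opening from 0.0 (shut) to 1.0 (fully open).
- get_finger_force(): force on a finger pad.
Only numpy, scipy, OpenCV 4.12 (cv2) and the standard library are available. Lean on these libraries where they do the work, as an engineer would, in place of code of your own. Each camera call takes 0.05 s, during which the arm holds its last target. There are 200 camera calls.

### The job

Shut the four flip-up socket covers on the power strip by running the closed fingertips lightly along the row: begin at the end with the rocker switch and shut them one after another until each lies flat, hopping over the adapter that is plugged in halfway. Do not grip, lift or shove the strip or press hard on it, and leave the adapter and everything else on the bench where it is.

Things in the scene. Friction and masses are not known exactly. Their poses are not given: they have to be found in the camera images.
- strip: loose white plastic power strip, 0.9 kg: 62 mm wide (its x), 420 mm long (its y), flat deck 38 mm above the bench (z = 0). Origin under its centre, z up. Black rocker switch (24 mm long, 3 mm proud) at the -y end, y = -188 mm. Along the middle line x = 0 towards +y: covers 1 and 2, the adapter, covers 3 and 4, with hinge lines at y = -125, -73, 85, 137 mm, z = 40.5 mm
- adapter: black plug-in adapter block standing in the socket in use: 44 mm (x) by 36 mm (y), 32 mm tall, so its top is 70 mm above the bench; 110 g, seated only in a 4 mm high collar (outside 54 mm by 46 mm) on the strip's deck. Origin under its centre.
- socket_mid (a point): point on the strip's deck at the centre of the socket in use, at (0, 10, 38) mm in the strip's frame; the adapter's origin stands here
- cover1 (a joint): opening of socket cover 1, rad: 0 = flat, shut; 1.6 = stop, upright. Grey flap 44 mm wide, 4 mm thick, reaching 37 mm from its hinge, which runs across the strip at the flap's edge nearest the switch. Shut, it points to the strip's +y, top 42.5 mm above the bench. Starts at 1.0 to 1.45, leaning to +y. Stiff hinge (0.012 N m): stays where it is left
- cover1_edge (a point): middle of the free edge of cover 1, 37 mm from its hinge line, at half the flap's thickness
- cover2 (a joint): opening of socket cover 2, rad: 0 = flat, shut; 1.6 = stop, upright. Grey flap 44 mm wide, 4 mm thick, reaching 37 mm from its hinge, which runs across the strip at the flap's edge nearest the switch. Shut, it points to the strip's +y, top 42.5 mm above the bench. Starts at 1.0 to 1.45, leaning to +y. Stiff hinge (0.012 N m): stays where it is left
- cover2_edge (a point): middle of the free edge of cover 2, 37 mm from its hinge line, at half the flap's thickness
- cover3 (a joint): opening of socket cover 3, rad: 0 = flat, shut; 1.6 = stop, upright. Grey flap 44 mm wide, 4 mm thick, reaching 37 mm from its hinge, which runs across the strip at the flap's edge nearest the switch. Shut, it points to the strip's +y, top 42.5 mm above the bench. Starts at 1.0 to 1.45, leaning to +y. Stiff hinge (0.012 N m): stays where it is left
- cover3_edge (a point): middle of the free edge of cover 3, 37 mm from its hinge line, at half the flap's thickness
- cover4 (a joint): opening of socket cover 4, rad: 0 = flat, shut; 1.6 = stop, upright. Grey flap 44 mm wide, 4 mm thick, reaching 37 mm from its hinge, which runs across the strip at the flap's edge nearest the switch. Shut, it points to the strip's +y, top 42.5 mm above the bench. Starts at 1.0 to 1.45, leaning to +y. Stiff hinge (0.012 N m): stays where it is left
- cover4_edge (a point): middle of the free edge of cover 4, 37 mm from its hinge line, at half the flap's thickness
- tape: roll-shaped ring of black plastic, 64 mm across, 19 mm tall, lying flat beside the strip; origin under its centre. Not part of the work.
- screwdriver: a screwdriver lying beside the strip on its -x side (towards the robot); origin under its middle. Not part of the work.
- fan: black 80 mm square, 25 mm tall computer fan lying flat beside the strip on its +x side; origin under its centre. Not part of the work.
- torch: torch standing upright, 48 mm across its foot, 155 mm tall, at the left; origin under its centre. Not part of the work.
- meter: hand multimeter 145 x 78 x 34 mm lying at the right; origin under its centre. Not part of the work.
- flux: small closed jar 40 mm across, 70 mm tall, at the left; origin under its centre. Not part of the work.
Mind the look-alikes: they are no part of the job. What is shaped like the adapter but red is not meant.

How it is judged:
By the outcome, as a careful person would: the job done as asked, in the order asked, and still so for the second after the job is handed in, with the robot touching nothing.
It also fails if it takes over 51 s, if anything falls off the work surface, if the arm or the gripper's body presses on something with over 40 N, if the wrist force passes 120 N, or if a joint passes its speed limit or range.

## Working session

There is one attempt and no reset: what is moved stays moved. The work goes in short steps, each a Python script; the robot and the scene stay as the last script left them, time stands still between calls to the robot, and variables do not carry over. Pictures are saved under pics/ and viewed, at most 10 in all, crops included, and the job is handed in when it is done.

```bash
mkdir -p pics; ls; python3 - <<'E'
from station import *
import cv2,numpy as np
for n in ("top","scene"):
    cv2.imwrite(f"pics/{n}0.png",read_camera(n)[:,:,::-1])
    c=camera_info(n); print(n,c)
print(get_time(),get_ee_rot(),get_tcp_pos())
E
```

```text
pics
top {'intrinsics': array([[419.86689605,   0.        , 280.30377133],
       [  0.        , 419.86689605, 205.26251949],
       [  0.        ,   0.        ,   1.        ]]), 'dist': array([0.01108787, 0.        , 0.        , 0.        , 0.        ]), 'T': array([[-0.02186343,  0.98250724, -0.18493651,  0.36439536],
       [-0.99917844, -0.02778735, -0.02950097, -0.02071335],
       [-0.03412381,  0.18413958,  0.98230758,  1.0612984 ],
       [ 0.        ,  0.        ,  0.        ,  1.        ]])}
scene {'intrinsics': array([[381.48059851,   0.        , 274.83611469],
       [  0.        , 381.48059851, 207.67281869],
       [  0.        ,   0.        ,   1.        ]]), 'dist': array([-0.06614531,  0.        ,  0.        ,  0.        ,  0.        ]), 'T': array([[-7.46704087e-01, -4.21732675e-01,  5.14368115e-01,
         1.01621473e+00],
       [ 6.65156294e-01, -4.73823717e-01,  5.77111939e-01,
         5.25974317e-01],
       [ 3.32850189e-04,  7.73067033e-01,  6.34324249e-01,
         6.59873082e-01],
       [ 0.00000000e+00,  0.00000000e+00,  0.00000000e+00,
         1.00000000e+00]])}
0.1 [-6.93233903e-04  9.83228434e-01  1.82376949e-01 -1.23133715e-04] [ 0.2239981  -0.58292293  0.22197929]
```

View pics/top0.png

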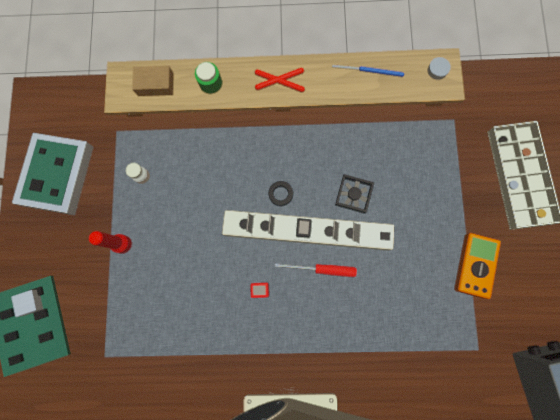

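View pics/scene0.png

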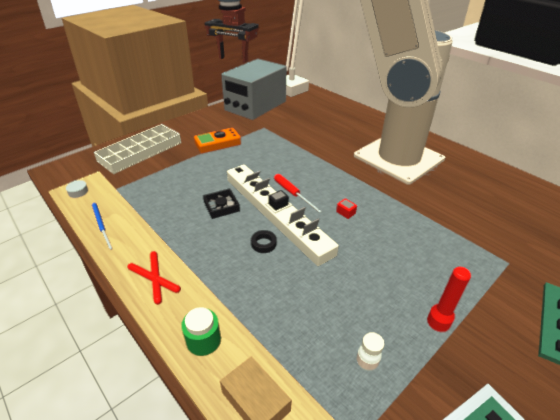

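Top view: white strip from (223,222) to (393,237). The rocker switch is at (385,237), so the strip's +y points to image left. Candidates for the adapter are the black block on the strip at (304,228), the red block on the mat at (260,290), and the black fan at (354,193) and ring at (280,193). I choose the black one at (304,228), which I'll check in a close crop.

```bash
cat > h.py <<'E'
from station import *
import cv2,numpy as np
def ray(uv,n=None,z=0.,K=None,D=None,T=None):
    if n: c=camera_info(n);K,D,T=c["intrinsics"],c["dist"],c["T"]
    p=cv2.undistortPoints(np.float64(uv).reshape(-1,1,2),K,D).reshape(-1,2)
    d=np.c_[p[:,0],-p[:,1],-np.ones(len(p))]@T[:3,:3].T
    o=T[:3,3]; return o+d*((z-o[2])/d[:,2])[:,None]
def proj(P,K,D,T):
    R=np.diag([1,-1,-1])@T[:3,:3].T
    return cv2.projectPoints(np.float64(P).reshape(-1,3),cv2.Rodrigues(R)[0],-R@T[:3,3],K,D)[0].reshape(-1,2)
def whiteq(im,box=None):
    hsv=cv2.cvtColor(im,cv2.COLOR_RGB2HSV)
    m=((hsv[:,:,1]<60)&(hsv[:,:,2]>150)).astype(np.uint8)
    if box: k=np.zeros_like(m);k[box[1]:box[3],box[0]:box[2]]=1;m*=k
    m=cv2.morphologyEx(m,cv2.MORPH_CLOSE,np.ones((5,5)))
    c=max(cv2.findContours(m,cv2.RETR_EXTERNAL,cv2.CHAIN_APPROX_NONE)[0],key=cv2.contourArea)
    return c.reshape(-1,2)
E
python3 - <<'E'
from h import *
im=read_camera("top")
c=whiteq(im,(200,190,420,270))
P=ray(c,"top",.038)[:,:2]
r=cv2.minAreaRect((P*1000).astype(np.float32));print(r,cv2.boxPoints(r))
cr=im[200:260,215:400]
cv2.imwrite("pics/top1.png",cv2.resize(cr,None,fx=4.2,fy=4.2,interpolation=cv2.INTER_CUBIC)[:,:,::-1])
# switch / adapter rough centroid
ci=camera_info("wrist");print(ci)
E
```

```text
((496.23345947265625, -54.77801513671875), (417.4818115234375, 62.347354888916016), 83.49163055419922) [[ 441.60025 -258.64017]
 [ 503.5458  -265.70712]
 [ 550.8667   149.08414]
 [ 488.9211   156.1511 ]]
{'intrinsics': array([[306.78849437,   0.        , 278.52133616],
       [  0.        , 306.78849437, 212.18867295],
       [  0.        ,   0.        ,   1.        ]]), 'dist': array([0.02189288, 0.        , 0.        , 0.        , 0.        ]), 'tool_from_camera': array([[-4.22190951e-04,  9.61857509e-01,  2.73550642e-01,
         7.40439423e-02],
       [ 9.99999685e-01,  2.22277499e-04,  7.61802405e-04,
         3.46623472e-04],
       [ 6.71941211e-04,  2.73550877e-01, -9.61857300e-01,
        -1.61185216e-01],
       [ 0.00000000e+00,  0.00000000e+00,  0.00000000e+00,
         1.00000000e+00]])}
```

View pics/top1.png

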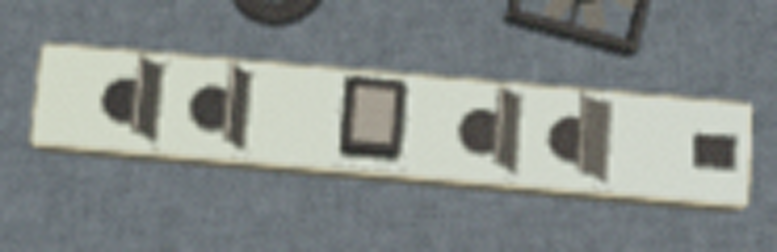

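The crop confirms the row from the right: switch, covers 1 and 2, black adapter at about (304,228), covers 3 and 4. The rectangle fits the strip's known size (417 x 62 mm). Next: shut the gripper and check the pose from above with the wrist camera.

```bash
cat >> h.py <<'E'
from scipy.spatial.transform import Rotation as Ro
def setpose(c,u):
    global C,U,X,R,Q
    C=np.array(c,float);U=np.array(u,float);U/=np.linalg.norm(U);X=np.array([U[1],-U[0]])
    x=np.r_[U,0];z=np.array([0,0,-1.]);R=np.c_[x,np.cross(z,x),z];Q=Ro.from_matrix(R).as_quat()[[3,0,1,2]]
setpose([.4962,-.0548],[.1133,.9936])
def S(y,z,x=0): return np.r_[C+U*y+X*x,z]
E
python3 - <<'E'
from h import *
command_gripper(0)
move_pose(S(.04,.30),Q)
ft=[get_ft_force() for _ in range(3)];print(ft,get_grip_width(),get_joint_pos())
p=get_tcp_pos();q=get_ee_rot()
im=read_camera("wrist")
T=np.eye(4);T[:3,:3]=Ro.from_quat(np.r_[q[1:],q[0]]).as_matrix();T[:3,3]=p
ci=camera_info("wrist");T=T@ci["tool_from_camera"];K,D=ci["intrinsics"],ci["dist"]
np.savez("w0.npz",T=T,K=K,D=D,im=im)
c=whiteq(im);P=ray(c,None,.038,K,D,T)[:,:2]
r=cv2.minAreaRect((P*1000).astype(np.float32));print(r);print(cv2.boxPoints(r),get_time())
v=im.copy()
h=[-.125,-.073,.085,.137]
pts=[S(y,.0405,x) for y in h for x in(-.022,.022)]+[S(a*.21,.038,b*.031) for a in(-1,1) for b in(-1,1)]
for a in proj(pts,K,D,T): cv2.circle(v,tuple(int(i) for i in a.round()),2,(255,0,0),-1)
cv2.imwrite("pics/w0.png",v[:,:,::-1])
E
```

```text
[array([ 0.35424906,  0.20680143, -0.12451141]), array([ 0.35424906,  0.20680143, -0.12451141]), array([ 0.35424906,  0.20680143, -0.12451141])] 0.00725425955654247 [-5.49937947e-02  1.50001465e-01  1.81941332e+00 -1.43606664e-04
  1.17234017e+00  5.97147772e-02]
((493.4880676269531, -10.476486206054688), (423.82745361328125, 570.1201171875), 83.61701202392578)
[[ 186.63583 -189.38533]
 [ 753.22174 -252.76778]
 [ 800.34033  168.43236]
 [ 233.7544   231.8148 ]] 3.8167
```

View pics/w0.png

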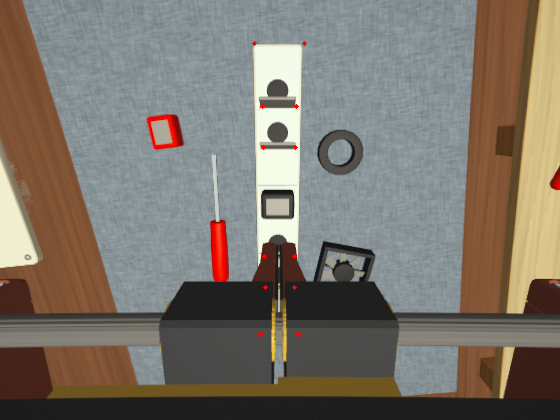

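The wrist view matches the projected points within about 2 mm: far strip corners near (254,44) and (303,44), hinge lines of covers 3 and 4 at rows 147 and 106. The pose is good. Shutting cover 1 first.

```bash
cat >> h.py <<'E'
def shut(h,r=.030,half=.010,zhop=.095):
    p=get_tcp_pos(); y0=(p[:2]-C)@U
    if p[2]<zhop-.002: movel(S(y0,zhop),v=.12)
    movel(S(h-.020,zhop),v=.15); movel(S(h-.020,.071),v=.12)
    for th in (1.5,1.25,1.0,.75,.5,.28,.1,.03):
        s,c=np.sin(th),np.cos(th)
        hit=movel(S(h+r*c-.002*s-half,.0405+r*s+.002*c),v=.05,until_force=4)
        print(th,hit,get_ft_force().round(2))
        if hit: break
    f0=get_ft_force()
    hit=movel(S(h+r-half,.0418),v=.01,until_force=1.5)
    print("end",hit,get_tcp_pos().round(4),(get_ft_force()-f0).round(2),round(get_time(),1))
E
python3 - <<'E'
from h import *
move_pose(S(-.145,.15),Q)
shut(-.125)
y=-.105
movel(S(y,.095),v=.12)
v=read_camera("scene")
cv2.imwrite("pics/s1.png",cv2.resize(v[150:280,200:360],None,fx=4,fy=4)[:,:,::-1]);print(get_time())
E
```

```text
1.5 False [-0.65 -0.93  0.73]
1.25 False [-0.23  0.05  0.16]
1.0 False [-0.53 -0.01 -0.29]
0.75 False [0.15 0.42 0.61]
0.5 False [0.54 0.15 0.67]
0.28 False [ 0.22 -0.39  0.15]
0.1 False [-0.91 -0.54  0.31]
0.03 False [-0.05  0.23  0.18]
end True [ 0.4845 -0.1592  0.0427] [-2.02 -0.07  7.16] 8.2
8.8167
```

View pics/s1.png

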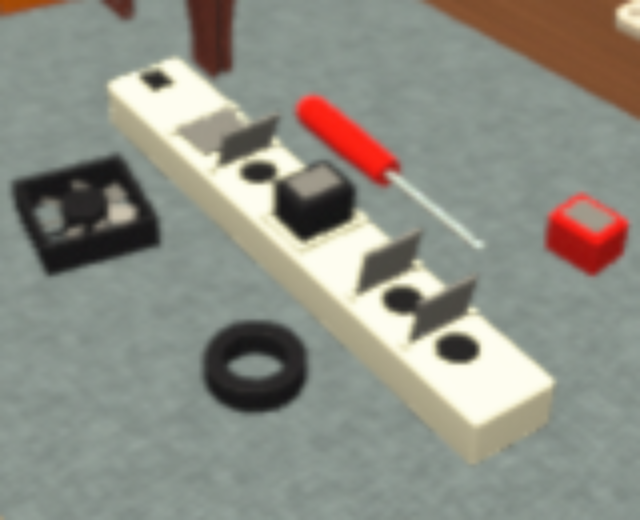

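Cover 1 lies flat (crop around (210,130)) and the strip has not moved. The final touch peaked at about 7 N, so I'll slow it down for the other three.

```bash
sed -i 's/,.0418),v=.01,until_force=1.5/,.0423),v=.003,until_force=1.2/' h.py
python3 - <<'E'
from h import *
import contextlib,io
for h in (-.073,.085,.137):
    b=io.StringIO()
    with contextlib.redirect_stdout(b): shut(h)
    L=b.getvalue().splitlines(); print([l for l in L if "True" in l], L[-1])
    if len(L)<9: break
p=get_tcp_pos(); movel(np.r_[p[:2],.12],v=.15)
movel(S(.05,.30),v=.3)
v=read_camera("scene")
cv2.imwrite("pics/s2.png",cv2.resize(v[150:280,200:360],None,fx=4,fy=4)[:,:,::-1]);print(get_time())
E
```

```text
['end True [ 0.4903 -0.1075  0.0428] [ 1.05 -0.88  4.54] 12.1'] end True [ 0.4903 -0.1075  0.0428] [ 1.05 -0.88  4.54] 12.1
['end True [0.5082 0.0495 0.0428] [-0.54  0.77  5.04] 16.6'] end True [0.5082 0.0495 0.0428] [-0.54  0.77  5.04] 16.6
['end True [0.514  0.1011 0.0428] [ 0.12 -0.33  3.75] 20.4'] end True [0.514  0.1011 0.0428] [ 0.12 -0.33  3.75] 20.4
22.0
```

View pics/s2.png

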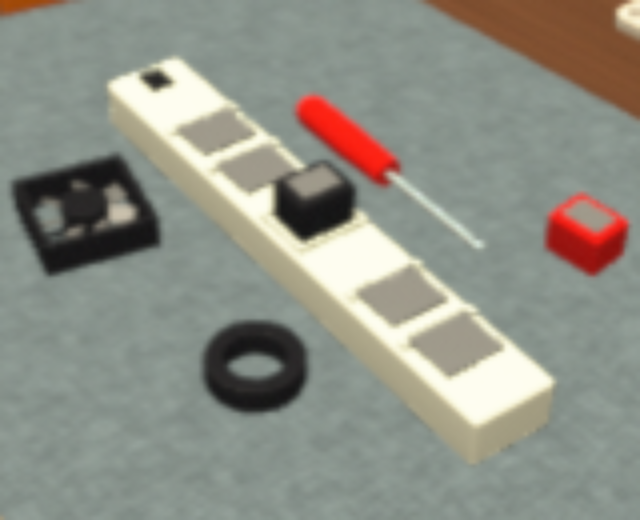

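All four covers lie flat, at about (217,130), (255,167), (402,294) and (456,343) in the crop. The strip, the adapter and the nearby items in the crop are where they were.

```bash
python3 -c "
from station import *
print(job_done(),get_time())"
```

```text
the job is handed in; nothing more can be done
the job is handed in; nothing more can be done
```

I shut all four covers flat in order from the switch end, hopping over the adapter, and handed the job in at about 22 s; the strip and adapter look unmoved in the last picture, and the firmest touch was about 7 N, on cover 1.

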